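# Change the sample tube on a bench tube disperser

## Robot

A 7-joint arm with a two-finger parallel gripper is mounted at the origin on the work surface. World frame = base frame: x ahead of the robot, y to its left, z up, the work surface at z = 0. Lengths are in m, angles in rad, forces in N, time in s.
With the tool pointing down it reaches from about 0.4 to 0.875 m from the base axis. Payload 19.3 kg.
Tool frame: the origin (TCP) lies between the finger pads; the fingertips stand 17 mm ahead of it and the grasp point (between the pads) lies 2 mm behind it (bot.finger_overhang is the distance from the TCP to the fingertips, in m); z points along the fingers, y is the line along which they close (so a half turn about z gives the same grasp; the last joint's range is limited). The gripper opens to 85 mm and grips with 20 to 120 N. Pads are 22 mm wide; open, the fingers measure 114 mm over their backs; the gripper's body (76 mm by 85 mm) begins 54 mm behind the grasp point. The pads swing forward as they close: fully open they stand 13 mm farther back than shut.
Start: joints at [-1.252, 0.521, -0.036, 1.599, 0.021, 1.021, -0.113], TCP at [0.237, 0.578, 0.248] pointing down, gripper open.
Joint ranges: [-2.91, 2.91], [-0.3, 2.13], [-1.5, 1.42], [0.17, 2.43], [-1.26, 4.41], [0.16, 1.93], [-2.52, 2.52]. Speed limits (rad/s): [1.89, 1.89, 2.39, 2.39, 3.01, 3.01, 3.01].

## Interface

Orientations are given as [roll, pitch, yaw] about the fixed x, y, z axes, in that order (R = Rz(yaw) Ry(pitch) Rx(roll)).
In Python, from workcell import observe, grab_frame, bot gives the robot as it stands.
- The arm moves only by the shell command python3 -m crank 'ROWS' [FORCE]. ROWS is a JSON object of lists of equal length, an entry for each row: "linear": the shift along the world's x, y, z each as a share of 0.25 m, from -1 to 1, a list of three; "delta_rot": the turn, a rotation vector about the world's x, y, z each as a share of 30 degrees, from -1 to 1, a list of three; "fingers": the opening, from -1 (shut) to 1 (fully open). In form: {"linear": [[dx, dy, dz], ...], "delta_rot": [[rx, ry, rz], ...], "fingers": [fingers, ...]}. A call has 1 to 5 rows; each row is the pose to reach, as a shift and turn from the pose commanded when the call began; what a row does not reach only later rows make up. A row lasts 1/10 s, in which the tool goes at most 50 mm and 8.59 degrees, less where a joint would pass 70% of its speed; a pose out of reach is approached as far as the arm can. A call with a number of a shift or a turn outside -1 to 1 is refused whole. A call with a gripper value outside its range is refused whole. The fingers move at their own pace and stop on an object; FORCE is the grip in N (left out, the last holds). Time passes only in rows, so rows that repeat a pose let the fingers close. It gives the time, the measured TCP pose, the force, the opening and the grip force at its end, in the units of the state.
- observe(): the state, without advancing time (a new reading comes with each control period).
- grab_frame(name): name is "side" or "top"; returns a dict with "image" (420x560x3 uint8, red, green, blue), "mtx" (3x3 intrinsics, pixels), "xyz" and "orientation" of the camera in the world. Camera axes: x right, y down, z forward; pixel columns grow to the right and rows downward; lengths in m; the calibration is good to about 2 mm. A picture is of the moment at which its call begins. There is no depth.
- bot.job_done(): hands the job in; it is judged then, once.
The state is a dict: "clock": time; "qpos": joint angles; "qd": joint speeds; "joint_efforts": joint torques, N m; "position": TCP position; "tool_rot": TCP orientation; "force": force on the tool from outside, world axes, zero at the start; "moment": the same for the moment, N m; "grip_width": finger opening in m; "finger_force": force on a finger pad.
Only numpy, scipy, OpenCV 4.12 (cv2) and the standard library are available. Lean on these libraries where they do the work, as an engineer would, in place of code of your own. Each camera call takes 0.05 s, during which the arm holds its last target. There are 200 camera calls.

## Task

Change the tube on the bench tube disperser: push the finished tube in, turn it back, draw it off the sloping coupling and set it down upright in the steel tray. Then take the waiting lugged tube from the blue rack, line its lugs up with the notches of the coupling, push it in and twist it clockwise to the stop, so that it springs up into its detent and stays locked when you let go. Force or drop neither tube, and leave the jars and bottles standing where they are.

Things in the scene. Friction and masses are not known exactly. Their poses are not given: they have to be found in the camera images.
- machine: White wedge-shaped bench machine, fixed: 240 mm deep (x), 180 mm wide, 145 mm high at its back; its deck rises at 30 degrees from 48 mm high at the front edge (x = -120 mm) to the flat back top (x = +48 to +120 mm). Origin: centre of its underside; front faces its -x.
- coupling: Bayonet coupling on the machine's deck: fixed aluminium collar 77 mm across, 21 mm high, mouth 49.6 mm across. Origin on the collar's axis at deck level; z is the axis, out of the deck, 30 degrees from vertical towards the machine's front; the two lip notches lie on +x and -x. A locked tube's cap underside is 9.5 mm above the origin.
- notch (a point): One of the two equal notches in the collar's lip (the one on the coupling's +x), 62 mm across both; 13 mm wide, for the 9 mm lugs. Point at the lip's top, 21 mm above the deck, 28 mm from the axis. The lip's underside is 15 mm above the deck: a tube turns beneath it with its cap underside 1 to 7 mm above the deck (best 4).
- stop (a point): Where a lug rests when locked: 55 degrees clockwise (seen from outside; negative about the coupling's z) from the notch, 28 mm from the axis, 15 mm above the deck. The stop ends the turn at 55.5 degrees; from 48.5 on the lip's underside is recessed 2.5 mm, the detent. Turning anticlockwise from the notch is blocked. To unlock: push in 5 mm, turn 55 back, draw out.
- plate (a joint): Sprung round plate inside the collar, how far it is pressed in (m): 0 = free, its top 13.5 mm above the deck; 0.004 with a tube locked; 0.0125 at the bottom. It pushes the tube out with 4 N when free, 6 N in the detent, 10 N at the bottom.
- done_mid (a point): Dispersing tube, cap down: 96 mm tall; grey cap below 46 mm across, 24 mm high; clear round body above 36 mm across, domed top; 80 to 140 g. Point on its axis, 48 mm above the cap's flat underside. z: cap to dome; x: through its two lugs. The finished tube, locked in the coupling at the start, z along the coupling's axis.
- done_lug (a point): Tip of one of the two equal lugs (on the tube's own +x; the other opposite) of the finished tube: each 9 mm wide, 28.5 mm from the axis at its tip, 3 to 8 mm above the cap's underside; this point 5.5 mm above it. A half turn of the tube makes no difference.
- wait_mid (a point): Dispersing tube, cap down: 96 mm tall; grey cap below 46 mm across, 24 mm high; clear round body above 36 mm across, domed top; 80 to 140 g. Point on its axis, 48 mm above the cap's flat underside. z: cap to dome; x: through its two lugs. The waiting tube, upright in one of the rack's three places, lugs at any angle.
- wait_lug (a point): Tip of one of the two equal lugs (on the tube's own +x; the other opposite) of the waiting tube: each 9 mm wide, 28.5 mm from the axis at its tip, 3 to 8 mm above the cap's underside; this point 5.5 mm above it. A half turn of the tube makes no difference.
- rack: Blue wire rack, fixed, 222 mm (x) by 76 mm (y): floor 4 mm thick, three places in a row along x at -72, 0 and +72 mm, bounded by wires 4 mm thick at 26 mm height along y = +-35 mm and across x = +-36 and +-108 mm. The waiting tube is in one place, a jar in each of the others. Origin: centre of its underside. Rack and tray stand on either side of the machine and may be swapped.
- tray: Shallow steel tray, fixed, 240 mm (x) by 150 mm (y), rim 22 mm high, walls and floor 3 mm thick. The amber bottle stands somewhere in it. Origin: centre of its underside.
- jar_a_mid (a point): Bystander: clear specimen jar with a plain round white lid, no lugs, 44 mm across, 72 mm tall, standing in the rack. Point at its centre.
- jar_b_mid (a point): Bystander: a second jar just like it, in the rack. Point at its centre.
- reagent_mid (a point): Bystander: amber bottle with black cap, 44 mm across, 85 mm tall, standing in the tray. Point at its centre, half-way up.
- media_mid (a point): Bystander: clear media bottle with white cap, 68 mm across, 137 mm tall, standing on the bench between robot and machine. Point at its centre, half-way up.
Not all that is in view belongs to the job. Leave any red look-alike of the part that bears wait_mid alone.

How it is judged:
By the outcome, as a careful person would: the job done as asked, in the order asked, and still so for the second after the job is handed in, with the robot touching nothing.
It also fails if it takes over 59 s, if anything falls off the work surface, if the arm or the gripper's body presses on something with over 40 N, if the wrist force passes 120 N, or if a joint passes its speed limit or range.

## Working session

There is one attempt and no reset: what is moved stays moved. The work goes in short steps, Python scripts to look and compute and a shell command to move; the robot and the scene stay as the last step left them, time stands still between calls to the robot, and variables do not carry over. Pictures are saved under pics/ and viewed, at most 10 in all, crops included, and the job is handed in when it is done.

```bash
ls; mkdir -p pics
python3 - <<'E'
from workcell import observe, grab_frame, bot
import cv2
for n in("side","top"):
    f=grab_frame(n); cv2.imwrite(f"pics/{n}0.png",f["image"][:,:,::-1]); print(n,f["mtx"],f["xyz"],f["orientation"])
print(observe())
E
```

```text
pics
side [[387.0853888    0.         279.11965257]
 [  0.         387.0853888  204.22956589]
 [  0.           0.           1.        ]] [0.47443731 0.6108326  0.71368951] [-2.3793493  -0.01261466 -3.09280287]
top [[517.7217142    0.         283.30536242]
 [  0.         517.7217142  222.7950741 ]
 [  0.           0.           1.        ]] [0.36427866 0.00870985 1.4391964 ] [-3.03495529e+00  2.00312227e-03 -1.56989694e+00]
{'clock': 0.1, 'qpos': array([-1.25222583,  0.52196661, -0.03631058,  1.5998978 ,  0.02118872,
        1.02110529, -0.11277851]), 'qd': array([-0.00161966, -0.00132581,  0.00045302, -0.00061905,  0.00072551,
       -0.00041686,  0.00074229]), 'joint_efforts': array([ 2.44640949e-03, -9.28488636e+01,  1.98331788e+00, -3.70538270e+01,
        1.80688634e-02,  5.29280558e-03,  1.39703656e-05]), 'position': array([0.23684243, 0.57810392, 0.24779491]), 'tool_rot': array([-3.14060238e+00,  6.68859383e-05,  2.75281123e+00]), 'force': array([-0.37802233, -0.68120179,  0.82417874]), 'moment': array([0.01128832, 0.02254598, 0.01656782]), 'finger_force': 0.0, 'grip_width': 0.08595550113483039}
```

View pics/side0.png

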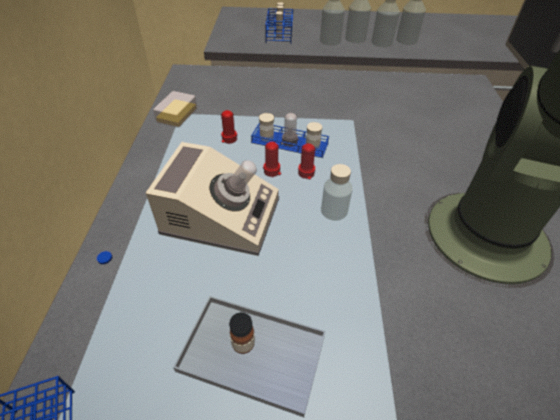

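View pics/top0.png

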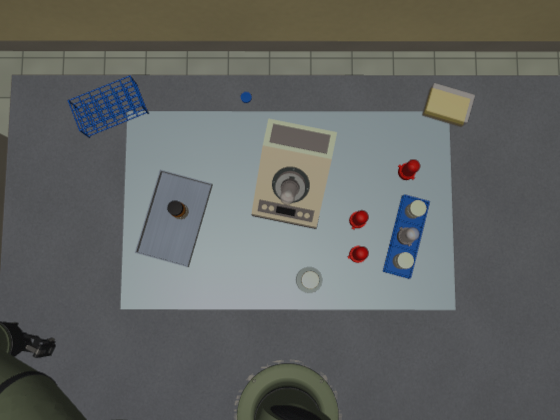

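The waiting tube is the grey-domed one in the middle of the rack (top 408,236; side 290,125). Things it could be mistaken for are the red tubes (top 410,168; 360,218; 358,254), the white-lidded jars (418,208; 404,261) and the finished tube on the machine (290,188). I'll check this in close crops.

```bash
cat > h.py <<'E'
import numpy as np, cv2
from scipy.spatial.transform import Rotation as R
from scipy.optimize import least_squares
from workcell import observe, grab_frame, bot
def frame(n,k=1):
    fs=[grab_frame(n) for _ in range(k)]; f=fs[0]; f["image"]=np.mean([g["image"] for g in fs],0).astype(np.uint8); return f
def cam(f): return f["mtx"],np.array(f["xyz"]),R.from_euler("xyz",f["orientation"]).as_matrix()
def proj(f,P):
    K,c,M=cam(f); q=(np.atleast_2d(P)-c)@M@K.T; return q[:,:2]/q[:,2:]
def ray(f,uv):
    K,c,M=cam(f); d=M@np.linalg.inv(K)@np.array([*uv,1.]); return c,d/np.linalg.norm(d)
def onz(f,uv,z):
    c,d=ray(f,uv); return c+d*(z-c[2])/d[2]
def tri(fa,ua,fb,ub):
    (c1,d1),(c2,d2)=ray(fa,ua),ray(fb,ub)
    s=np.linalg.lstsq(np.c_[d1,-d2],c2-c1,rcond=None)[0]; p,q=c1+s[0]*d1,c2+s[1]*d2
    return (p+q)/2,np.linalg.norm(p-q)
def crop(f,u,v,w,h,k): 
    return cv2.resize(f["image"][v:v+h,u:u+w,::-1],None,fx=k,fy=k,interpolation=cv2.INTER_CUBIC)
E
python3 - <<'E'
from h import *
t=frame("top"); s=frame("side")
a=np.zeros((600,800,3),np.uint8)
a[:480,:400]=crop(t,245,115,100,120,4); a[:480,400:640]=crop(t,380,185,60,120,4)[:,:240]
cv2.imwrite("pics/c1.png",a)
b=np.zeros((600,800,3),np.uint8)
b[:480,:560]=crop(s,145,135,140,120,4); b[:240,560:800]=crop(s,270,105,60,60,4); b[300:540,560:]=crop(s,215,305,60,60,4)
cv2.imwrite("pics/c2.png",b)
import pickle; pickle.dump((t,s),open("f0.pkl","wb"))
E
```

```text
(no output)
```

View pics/c1.png

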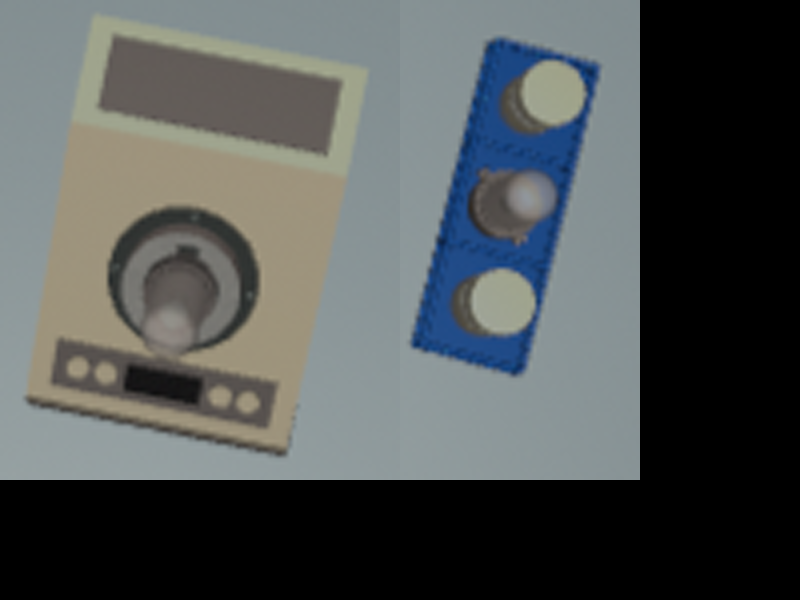

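View pics/c2.png

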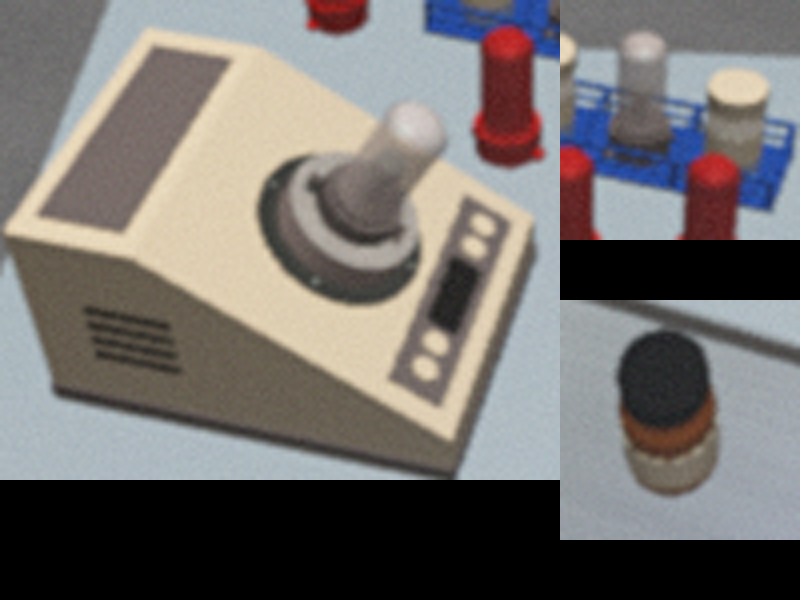

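Crop 1 (offset 245,115, scale 4) shows the machine corners, and the rear notch at crop (187,252). In the rack's middle place is a clear-domed tube with lugs at crop (484,173) and (520,240), so that is the waiting tube. Its neighbours are lugless, white-lidded jars. Crop 2 shows the notches at (308,183) and (398,240), and the amber bottle.

```bash
cat > fit.py <<'E'
from h import *
import pickle
t,s=pickle.load(open("f0.pkl","rb"))
T=lambda a,o:np.array(a)/4+o-0.375
mod=np.array([[.12,.09,.145],[.12,-.09,.145],[.048,.09,.145],[.048,-.09,.145],[-.12,.09,.048],[-.12,-.09,.048]])
ut=T([[97,14],[367,70],[72,122],[345,176],[28,398],[285,450]],[245,115])
us=T([[8,232],[152,30],[133,262],[262,48],[450,440],[533,222]],[145,135])
def W(p,m): c,q=np.cos(p[2]),np.sin(p[2]); return m@np.array([[c,q,0],[-q,c,0],[0,0,1]])+[p[0],p[1],0]
for nm,fs in (("both",((t,ut),(s,us))),("top",((t,ut),)),("side",((s,us),))):
    r=least_squares(lambda p:np.concatenate([(proj(f,W(p,mod))-u).ravel() for f,u in fs]),[.65,0,0]); print(nm,r.x,np.abs(r.fun).max(),np.sqrt((r.fun**2).mean()))
    if nm=="both": pm=r.x
# finished tube dome: axis direction & coupling position (on mid-line of deck, x unknown a)
ax=R.from_euler("z",pm[2]).apply([-.5,0,np.sqrt(3)/2])
# collar outline: dark base ring ellipse; notch midpoint in side, tri rear notch
nr,e=tri(t,T([187,250],[245,115]),s,T([309,183],[145,135])); print("rear notch",nr,e)
d=lambda a:W(pm,np.array([[a,0,.145-(.048-a)*np.tan(np.pi/6)]]))[0]
# dome centre : 78mm+9.5 above deck, radius 18
r=least_squares(lambda a:np.concatenate([(proj(t,d(a[0])+ax*.0875)-T([171,329],[245,115])).ravel(),(proj(s,d(a[0])+ax*.0875)-T([415,130],[145,135])).ravel()]),[-.03])
print("coupling",r.x,d(r.x[0]),ax,r.fun)
o=d(r.x[0]); ex=R.from_euler("z",pm[2]).apply([np.sqrt(3)/2,0,.5]); ey=np.cross(ax,ex)
for lab,f,u in(("t",t,T([187,250],[245,115])),("s",s,T([309,183],[145,135])),("s2",s,T([398,239],[145,135]))):
    c,dd=ray(f,u); k=((o+ax*.021-c)@ax)/(dd@ax); v=c+k*dd-o; print("notch",lab,v@ex,v@ey,np.degrees(np.arctan2(v@ey,v@ex)))
# waiting tube
l1=onz(t,T([484-400,173],[380,185]),.0095);l2=onz(t,T([520-400,240],[380,185]),.0095);print("lugs",l1,l2,np.degrees(np.arctan2(*(l1-l2)[1::-1])),np.linalg.norm(l1-l2))
print("wait dome centre tri",tri(t,T([532-400,195],[380,185]),s,T([643-560,50],[270,105])), (l1+l2)/2)
# rack corners top z=.026
rc=[onz(t,T([u-400,v],[380,185]),.026) for u,v in((489,40),(599,66),(521,374),(413,347))];print("rack",np.mean(rc,0),np.round(rc,3).tolist())
# tray corners from full images, z=.022
tc=[onz(t,u,.022) for u in((163,171),(212,184),(188,266),(137,251))];print("tray",np.mean(tc,0),np.round(tc,3).tolist())
print("bottle top",tri(t,(175.5,207.5),s,T([665-560,360-300],[215,305])),"media",tri(t,(310,280),s,(341,172)))
E
python3 fit.py
```

```text
both [ 0.63676456 -0.01256578 -0.20396298] 1.1740267787769483 0.5995833613517537
top [ 0.63730682 -0.01337165 -0.20213033] 0.7598551685690609 0.4203521763349428
side [ 0.63618557 -0.01130028 -0.20564061] 0.927415290721342 0.6136953161192926
rear notch [ 0.62276952 -0.009086    0.13192965] 0.0015646550392256638
coupling [-0.02971417] [ 0.60766632 -0.00654712  0.1001317 ] [-0.48963578  0.10127587  0.8660254 ] [-0.37907175 -0.39996489 -1.40963197  2.74812092]
notch t 0.028734755248744158 0.0003513393565595514 0.7005195997441814
notch s 0.0299885535016153 0.0019926626490565326 3.801569543641716
notch s2 -0.027891635890580083 0.003399531921901608 173.05086226721681
lugs [ 0.50337106 -0.3136432   0.0095    ] [ 0.45688417 -0.33742381  0.0095    ] 27.092248062795566 0.05221635912463249
wait dome centre tri (array([ 0.48070172, -0.32620655,  0.09111109]), np.float64(0.0006387848110734978)) [ 0.48012761 -0.32553351  0.0095    ]
rack [ 0.47941931 -0.32428605  0.026     ] [[0.594, -0.316, 0.026], [0.576, -0.391, 0.026], [0.365, -0.332, 0.026], [0.383, -0.259, 0.026]]
tray [0.53003585 0.31012736 0.022     ] [[0.661, 0.347, 0.022], [0.624, 0.21, 0.022], [0.397, 0.272, 0.022], [0.438, 0.412, 0.022]]
bottle top (array([0.54870518, 0.29528933, 0.08931246]), np.float64(0.0007033393288361994)) media (array([ 0.35938604, -0.0556632 ,  0.13023057]), np.float64(0.000990748874830128))
```

```bash
for i in 1; do
python3 -m crank '{"linear":[[0.143,-0.284,0],[0.286,-0.567,0.004],[0.286,-0.567,0.004],[0.286,-0.567,0.004],[0.286,-0.567,0.004]],"delta_rot":[[0,0,-0.27],[0,0,-0.54],[0,0,-0.8],[0,0,-0.91],[0,0,-0.91]],"fingers":[1,1,1,1,1]}'
python3 -m crank '{"linear":[[0.143,-0.284,0],[0.286,-0.567,0.004],[0.286,-0.567,0.004],[0.286,-0.567,0.004],[0.286,-0.567,0.004]],"delta_rot":[[0,0,-0.27],[0,0,-0.54],[0,0,-0.8],[0,0,-0.91],[0,0,-0.91]],"fingers":[1,1,1,1,1]}'
python3 -m crank '{"linear":[[0.143,-0.284,0],[0.286,-0.567,0.004],[0.286,-0.567,0.004],[0.286,-0.567,0.004],[0.286,-0.567,0.004]],"delta_rot":[[0,0,-0.27],[0,0,-0.54],[0,0,-0.8],[0,0,-0.91],[0,0,-0.91]],"fingers":[1,1,1,1,1]}'
done; python3 -c "
from h import *
o=observe();print(o['qpos'],o['position'],o['force'],o['moment'])"
```

```text
clock: 0.7
position: [0.3094, 0.4353, 0.2496]
tool_rot: [3.141, 0.0, 2.273]
force: [-0.4, 0.3, -0.3]
grip_width: 0.0854
finger_force: 0.0
clock: 1.2
position: [0.3804, 0.2948, 0.2504]
tool_rot: [3.141, -0.0, 1.8]
force: [-0.6, 0.0, -0.2]
grip_width: 0.0853
finger_force: 0.0
clock: 1.7
position: [0.452, 0.1538, 0.2512]
tool_rot: [3.141, 0.0, 1.325]
force: [0.6, 1.2, -0.3]
grip_width: 0.0853
finger_force: 0.0
[-0.78469973  0.30331447  0.41378766  1.98937437 -0.15629789  0.87912411
 -0.53318272] [0.45196619 0.15376347 0.25116283] [ 0.64428777  1.19420504 -0.3015189 ] [0.04535788 0.00621013 0.01878673]
```

```bash
python3 -m crank '{"linear":[[0.143,-0.284,0],[0.286,-0.567,0.004],[0.286,-0.567,0.004],[0.286,-0.567,0.004],[0.286,-0.567,0.004]],"delta_rot":[[0,0,-0.27],[0,0,-0.54],[0,0,-0.8],[0,0,-0.91],[0,0,-0.91]],"fingers":[1,1,1,1,1]}'
python3 -m crank '{"linear":[[0,0,0],[0,0,0],[0,0,0],[0,0,0],[0,0,0]],"delta_rot":[[-0.05,-0.245,0],[-0.1,-0.49,0],[-0.15,-0.735,0],[-0.203,-0.979,0],[-0.203,-0.979,0]],"fingers":[1,1,1,1,1]}'
python3 - <<'E'
from h import *
o=observe();print(o['qpos'],o['position'],o['force']); M=R.from_euler('xyz',o['tool_rot']).as_matrix();print(M)
f=frame("side",3);t=frame("top",3)
a=np.zeros((600,800,3),np.uint8);a[:,:400]=crop(f,180,110,100,150,4);a[:,400:]=crop(t,245,120,100,150,4);cv2.imwrite("pics/c3.png",a)
p=o['position']+M[:,2]*.017
print(proj(f,p),proj(t,p))
E
```

```text
clock: 2.2
position: [0.5236, 0.0125, 0.2518]
tool_rot: [-3.141, 0.001, 0.85]
force: [-0.3, 0.2, -0.6]
grip_width: 0.0853
finger_force: 0.0
clock: 2.7
position: [0.5212, 0.0159, 0.2514]
tool_rot: [2.676, -0.251, 0.918]
force: [1.1, 0.2, -0.2]
grip_width: 0.0855
finger_force: 0.0
[-0.99234164  0.25059365  0.84340057  2.28771808  0.06167493  0.19723718
 -0.9809865 ] [0.52115869 0.01593376 0.25135888] [ 1.13784348  0.18538114 -0.20066128]
[[ 0.58801798  0.64230693  0.49160621]
 [ 0.76972027 -0.63110583 -0.09610479]
 [ 0.24852677  0.43491061 -0.86549824]]
[[262.81285057 151.26536492]] [[282.01133113 207.30211847]]
```

View pics/c3.png

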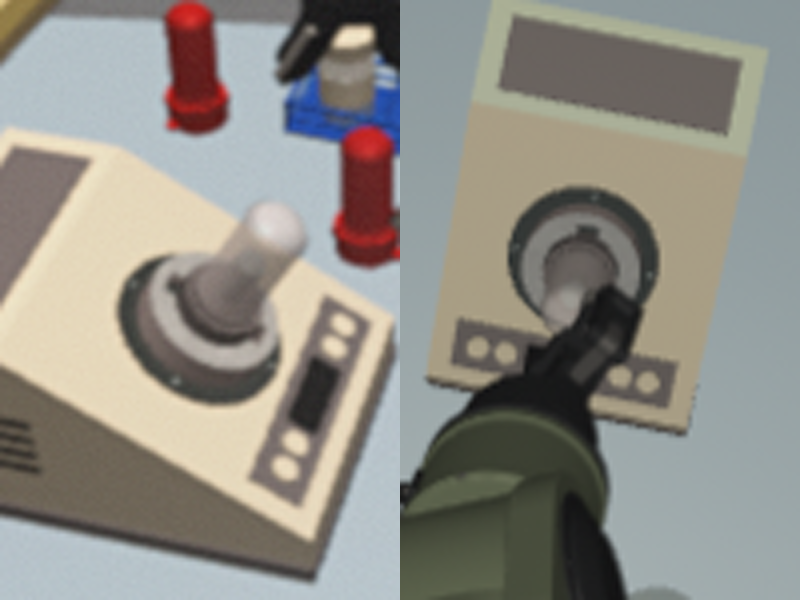

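The side crop shows the finished tube's dome at (247,169), seated upright on the coupling axis. The top crop shows the gripper standing over it, its right finger in line.

```bash
python3 -m crank '{"linear":[[0,0,0],[0.025,-0.006,-0.045],[0.05,-0.012,-0.09],[0.075,-0.018,-0.14],[0.075,-0.018,-0.14]],"delta_rot":[[0,0,0],[0,0,0],[0,0,0],[0,0,0],[0,0,0]],"fingers":[1,1,1,1,1]}'
cat > st.py <<'E'
from h import *
o=observe(); M=R.from_euler('xyz',o['tool_rot']).as_matrix(); p=o['position']
O=np.array([.6077,-.0065,.1001]); yaw=-.204
ax=R.from_euler("z",yaw).apply([-.5,0,.75**.5]); ex=R.from_euler("z",yaw).apply([.75**.5,0,.5]); ey=np.cross(ax,ex)
v=p-O; print("clk",o['clock'],"q",o['qpos'].round(3),"\np",p.round(4),"coup xyz mm",(np.array([v@ex,v@ey,v@ax])*1e3).round(1))
print("tilt err deg: along ex,ey",np.degrees([M[:,2]@ex,M[:,2]@ey]).round(2),"tooly ang",np.degrees(np.arctan2(M[:,1]@ey,M[:,1]@ex)).round(2))
F=o['force'];Mo=o['moment'];print("F coup",np.round([F@ex,F@ey,F@ax],1),"world",F.round(1),"M coup",np.round([Mo@ex,Mo@ey,Mo@ax],2),"w",o['grip_width'].__round__(4),"ff",o['finger_force'])
E
python3 st.py
```

```text
clock: 3.5
position: [0.54, 0.0059, 0.219]
tool_rot: [2.678, -0.246, 0.905]
force: [-0.3, -1.3, -0.5]
grip_width: 0.0855
finger_force: 0.0
clk 3.5 q [-0.575  0.29   0.389  2.265  0.673  0.168 -1.591] 
p [0.54   0.0059 0.219 ] coup xyz mm [-1.000e-01 -1.500e+00  1.374e+02]
tilt err deg: along ex,ey [-0.2  -0.26] tooly ang -29.74
F coup [-0.3 -1.3 -0.5] world [-0.3 -1.3 -0.5] M coup [-0.03  0.53 -0.02] w 0.0855 ff 0.0
```

```bash
python3 -m crank '{"linear":[[0.029,-0.005,-0.05],[0.058,-0.01,-0.1],[0.087,-0.015,-0.15],[0.116,-0.02,-0.2],[0.145,-0.024,-0.254]],"delta_rot":[[0,0,0],[0,0,0],[0,0,0],[0,0,0],[0,0,0]],"fingers":[1,1,1,1,1]}'
python3 -m crank '{"linear":[[0,0,0],[0,0,0]],"delta_rot":[[0,0,0],[0,0,0]],"fingers":[1,1]}'
python3 st.py
```

```text
clock: 4.0
position: [0.5766, -0.0004, 0.1555]
tool_rot: [2.678, -0.246, 0.904]
force: [-0.5, 0.4, -0.1]
grip_width: 0.0853
finger_force: 0.0
clock: 4.2
position: [0.5757, -0.0004, 0.1559]
tool_rot: [2.679, -0.245, 0.904]
force: [-0.4, -0.1, 0.7]
grip_width: 0.085
finger_force: 0.0
clk 4.2 q [-0.28   0.447  0.082  2.221  1.588  0.172 -2.486] 
p [ 5.757e-01 -4.000e-04  1.559e-01] coup xyz mm [-0.3 -0.5 64.6]
tilt err deg: along ex,ey [-0.23 -0.3 ] tooly ang -29.77
F coup [ 0.  -0.2  0.7] world [-0.4 -0.1  0.7] M coup [-0.08  0.54 -0.04] w 0.085 ff 0.0
```

```bash
python3 -m crank '{"linear":[[0,0,0],[0,0,0],[0,0,0],[0,0,0],[0,0,0]],"delta_rot":[[0,0,0],[0,0,0],[0,0,0],[0,0,0],[0,0,0]],"fingers":[-1,-1,-1,-1,-1]}' 50
python3 -m crank '{"linear":[[0,0,0],[0,0,0],[0,0,0]],"delta_rot":[[0,0,0],[0,0,0],[0,0,0]],"fingers":[-1,-1,-1]}'
python3 st.py
```

```text
clock: 4.7
position: [0.5759, 0.0004, 0.1562]
tool_rot: [2.678, -0.246, 0.905]
force: [-2.2, 0.5, 5.0]
grip_width: 0.0347
finger_force: 49.2
clock: 5.0
position: [0.576, 0.0003, 0.156]
tool_rot: [2.678, -0.246, 0.905]
force: [-0.6, 1.0, 4.7]
grip_width: 0.035
finger_force: 49.2
clk 5.0 q [-0.281  0.447  0.082  2.221  1.594  0.172 -2.491] 
p [5.76e-01 3.00e-04 1.56e-01] coup xyz mm [-0.2  0.2 64.6]
tilt err deg: along ex,ey [-0.18 -0.23] tooly ang -29.73
F coup [1.6 0.9 4.5] world [-0.6  1.   4.7] M coup [ 0.13  0.11 -0.01] w 0.035 ff 49.210436046123505
```

```bash
python3 -m crank '{"linear":[[0.005,-0.001,-0.009],[0.011,-0.002,-0.019],[0.011,-0.002,-0.019],[0.011,-0.002,-0.019]],"delta_rot":[[0,0,0],[0,0,0],[0,0,0],[0,0,0]],"fingers":[-1,-1,-1,-1]}'
python3 st.py
python3 -m crank '{"linear":[[0,0,0],[0,0,0],[0,0,0],[0,0,0]],"delta_rot":[[-0.08,0.017,0.144],[-0.16,0.034,0.289],[-0.24,0.05,0.433],[-0.24,0.05,0.433]],"fingers":[-1,-1,-1,-1]}'
python3 st.py
```

```text
clock: 5.4
position: [0.5787, -0.0002, 0.1512]
tool_rot: [2.678, -0.246, 0.905]
force: [-1.8, 0.9, 7.4]
grip_width: 0.0348
finger_force: 49.4
clk 5.4 q [-0.201  0.456 -0.015  2.213  1.616  0.213 -2.502] 
p [ 5.787e-01 -2.000e-04  1.512e-01] coup xyz mm [-0.2  0.3 59.1]
tilt err deg: along ex,ey [-0.19 -0.22] tooly ang -29.74
F coup [2.  0.6 7.3] world [-1.8  0.9  7.4] M coup [0.21 0.31 0.  ] w 0.0348 ff 49.41210150718689
clock: 5.8
position: [0.5783, -0.0001, 0.151]
tool_rot: [2.635, -0.123, 1.143]
force: [-4.2, 1.1, 6.7]
grip_width: 0.0348
finger_force: 49.4
clk 5.8 q [-0.221  0.457  0.011  2.216  1.634  0.201 -2.258] 
p [ 5.783e-01 -1.000e-04  1.510e-01] coup xyz mm [-0.6  0.3 59.1]
tilt err deg: along ex,ey [-0.18 -0.15] tooly ang -14.59
F coup [-0.4  0.2  8. ] world [-4.2  1.1  6.7] M coup [-0.08  0.79  0.04] w 0.0348 ff 49.42474454641342
```

```bash
python3 -m crank '{"linear":[[0,0,0],[0,0,0],[0,0,0],[0,0,0],[0,0,0]],"delta_rot":[[-0.1,0.02,0.18],[-0.2,0.041,0.36],[-0.3,0.062,0.54],[-0.408,0.084,0.722],[-0.408,0.084,0.722]],"fingers":[-1,-1,-1,-1,-1]}'
python3 st.py
python3 -m crank '{"linear":[[0,0,0],[0,0,0],[0,0,0],[0,0,0]],"delta_rot":[[-0.08,0.017,0.144],[-0.16,0.034,0.289],[-0.2,0.041,0.346],[-0.2,0.041,0.346]],"fingers":[-1,-1,-1,-1]}'
python3 st.py
```

```text
clock: 6.3
position: [0.5782, -0.0002, 0.151]
tool_rot: [2.627, 0.094, 1.524]
force: [-3.8, 0.6, 6.1]
grip_width: 0.0352
finger_force: 49.4
clk 6.3 q [-0.252  0.458  0.049  2.219  1.659  0.186 -1.851] 
p [ 5.782e-01 -2.000e-04  1.510e-01] coup xyz mm [-0.7  0.2 59.1]
tilt err deg: along ex,ey [-0.09 -0.21] tooly ang 10.46
F coup [-0.3 -0.2  7.2] world [-3.8  0.6  6.1] M coup [-0.18  0.77  0.04] w 0.0352 ff 49.430387914180756
clock: 6.7
position: [0.5782, -0.0002, 0.1509]
tool_rot: [2.653, 0.196, 1.706]
force: [-4.3, 0.1, 5.7]
grip_width: 0.035
finger_force: 49.4
clk 6.7 q [-0.267  0.459  0.066  2.22   1.669  0.182 -1.656] 
p [ 5.782e-01 -2.000e-04  1.509e-01] coup xyz mm [-0.7  0.2 59.1]
tilt err deg: along ex,ey [-0.02 -0.34] tooly ang 22.35
F coup [-0.8 -0.8  7.1] world [-4.3  0.1  5.7] M coup [-0.15  0.81  0.05] w 0.035 ff 49.43193644285202
```

```bash
python3 -m crank '{"linear":[[0,0,0],[0,0,0],[0,0,0]],"delta_rot":[[-0.016,0.003,0.029],[-0.033,0.007,0.058],[-0.033,0.007,0.058]],"fingers":[-1,-1,-1]}'
python3 st.py
python3 -m crank '{"linear":[[0,0,0],[0,0,0],[0,0,0]],"delta_rot":[[-0.016,0.003,0.029],[-0.033,0.007,0.058],[-0.033,0.007,0.058]],"fingers":[-1,-1,-1]}'
python3 st.py
```

```text
clock: 7.0
position: [0.5783, -0.0003, 0.151]
tool_rot: [2.659, 0.212, 1.737]
force: [-4.4, 0.6, 6.9]
grip_width: 0.0347
finger_force: 49.4
clk 7.0 q [-0.268  0.459  0.068  2.22   1.67   0.181 -1.624] 
p [ 5.783e-01 -3.000e-04  1.510e-01] coup xyz mm [-0.6  0.1 59.1]
tilt err deg: along ex,ey [-0.01 -0.34] tooly ang 24.31
F coup [-0.4 -0.3  8.2] world [-4.4  0.6  6.9] M coup [-0.08  0.79  0.04] w 0.0347 ff 49.411610662937164
clock: 7.3
position: [0.5783, -0.0002, 0.151]
tool_rot: [2.666, 0.228, 1.769]
force: [-5.1, 1.0, 6.0]
grip_width: 0.0352
finger_force: 49.4
clk 7.3 q [-0.27   0.459  0.07   2.22   1.672  0.181 -1.591] 
p [ 5.783e-01 -2.000e-04  1.510e-01] coup xyz mm [-0.6  0.2 59.1]
tilt err deg: along ex,ey [-0.   -0.34] tooly ang 26.32
F coup [-1.5 -0.1  7.8] world [-5.1  1.   6. ] M coup [-0.09  0.76 -0.03] w 0.0352 ff 49.416693449020386
```

```bash
python3 -m crank '{"linear":[[-0.008,0.0016,0.014],[-0.016,0.0033,0.028],[-0.024,0.005,0.042],[-0.024,0.005,0.042]],"delta_rot":[[0,0,0],[0,0,0],[0,0,0],[0,0,0]],"fingers":[-1,-1,-1,-1]}'
python3 st.py
```

```text
clock: 7.7
position: [0.5723, 0.001, 0.1617]
tool_rot: [2.666, 0.228, 1.768]
force: [0.2, 0.3, -1.3]
grip_width: 0.0348
finger_force: 49.8
clk 7.7 q [-0.288  0.431  0.083  2.228  1.554  0.178 -1.478] 
p [0.5723 0.001  0.1617] coup xyz mm [-0.5  0.2 71.4]
tilt err deg: along ex,ey [ 0.01 -0.34] tooly ang 26.27
F coup [-0.5  0.3 -1.2] world [ 0.2  0.3 -1.3] M coup [-0.    0.64 -0.02] w 0.0348 ff 49.78980213403702
```

```bash
python3 -m crank '{"linear":[[-0.024,0.005,0.042],[-0.047,0.01,0.083],[-0.071,0.014,0.125],[-0.094,0.019,0.166],[-0.118,0.024,0.208]],"delta_rot":[[0,0,0],[0,0,0],[0,0,0],[0,0,0],[0,0,0]],"fingers":[-1,-1,-1,-1,-1]}'
python3 st.py
python3 -m crank '{"linear":[[0,0,0.02],[0,0,0.04],[0,0,0.06],[0,0,0.06],[0,0,0.06]],"delta_rot":[[0.04,0.2,0],[0.08,0.4,0],[0.12,0.6,0],[0.16,0.8,0],[0.203,0.979,0]],"fingers":[-1,-1,-1,-1,-1]}'
python3 st.py
```

```text
clock: 8.2
position: [0.5426, 0.007, 0.2136]
tool_rot: [2.667, 0.228, 1.769]
force: [-0.6, -1.6, -0.5]
grip_width: 0.0352
finger_force: 50.2
clk 8.2 q [-0.246  0.285 -0.009  2.251  1.066  0.265 -0.995] 
p [0.5426 0.007  0.2136] coup xyz mm [ -0.8   0.  131.5]
tilt err deg: along ex,ey [-0.02 -0.36] tooly ang 26.29
F coup [-0.5 -1.7 -0.3] world [-0.6 -1.6 -0.5] M coup [ 0.    0.67 -0.02] w 0.0352 ff 50.17059713602066
clock: 8.7
position: [0.5428, 0.0078, 0.23]
tool_rot: [3.132, 0.008, 1.827]
force: [0.6, -0.7, -1.2]
grip_width: 0.0355
finger_force: 50.1
clk 8.7 q [ 0.166  0.429 -0.39   1.832  0.211  0.91  -0.065] 
p [0.5428 0.0078 0.23  ] coup xyz mm [  7.4   0.9 145.7]
tilt err deg: along ex,ey [-28.03  -0.16] tooly ang 29.61
F coup [ 0.1 -0.6 -1.4] world [ 0.6 -0.7 -1.2] M coup [-0.08 -0.03  0.03] w 0.0355 ff 50.14551043510437
```

```bash
python3 -m crank '{"linear":[[-0.033,0.129,0],[-0.066,0.258,0],[-0.1,0.387,0],[-0.132,0.515,0],[-0.164,0.644,0]],"delta_rot":[[0,0,0.1],[0,0,0.2],[0,0,0.3],[0,0,0.4],[0,0,0.5]],"fingers":[-1,-1,-1,-1,-1]}'
python3 -m crank '{"linear":[[-0.033,0.129,0],[-0.066,0.258,0],[-0.1,0.387,0],[-0.132,0.515,0],[-0.164,0.644,0]],"delta_rot":[[0,0,0.1],[0,0,0.2],[0,0,0.3],[0,0,0.4],[0,0,0.5]],"fingers":[-1,-1,-1,-1,-1]}'
python3 -m crank '{"linear":[[0,0,-0.08],[0,0,-0.16],[0,0,-0.28],[0,0,-0.4],[0,0,-0.5]],"delta_rot":[[0,0,0],[0,0,0],[0,0,0],[0,0,0],[0,0,0]],"fingers":[-1,-1,-1,-1,-1]}'
python3 - <<'E'
from h import *
o=observe();print(o['qpos'],o['position'],o['tool_rot'],o['force'])
s=frame("side",4);t=frame("top",3)
a=np.zeros((600,800,3),np.uint8);a[:,:540]=crop(s,165,260,180,200,3)[:480,:540] if 0 else cv2.resize(s["image"][270:420,175:310,::-1],(540,600),interpolation=cv2.INTER_CUBIC);a[:400,540:]=crop(t,135,165,65,100,4)
cv2.imwrite("pics/c4.png",a)
E
```

```text
clock: 9.2
position: [0.5016, 0.1687, 0.2282]
tool_rot: [3.13, 0.014, 2.088]
force: [0.4, 0.7, -1.6]
grip_width: 0.0348
finger_force: 50.3
clock: 9.7
position: [0.4608, 0.3298, 0.2281]
tool_rot: [3.13, 0.015, 2.35]
force: [-0.5, 0.1, -1.3]
grip_width: 0.0352
finger_force: 50.3
clock: 10.2
position: [0.4608, 0.3283, 0.1016]
tool_rot: [3.13, 0.014, 2.348]
force: [0.6, 0.4, -0.9]
grip_width: 0.0348
finger_force: 50.4
[-0.3891831   0.66106333 -0.48141514  1.86482594  0.46996439  0.71761831
 -0.36485342] [0.46084459 0.3283383  0.10160389] [3.13022787 0.01410927 2.34817368] [ 0.5882588   0.40706154 -0.8883158 ]
```

View pics/c4.png

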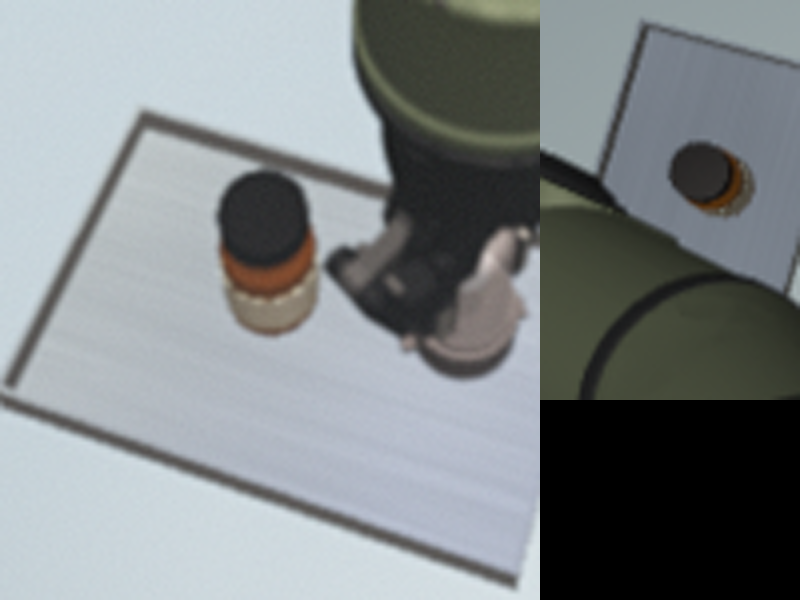

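The crop shows the held tube at (465,330) hanging over the empty near part of the tray, with its lugs at (408,343) and (523,312). It is well clear of the amber bottle at (268,250). I'll level it and lower it.

```bash
python3 -m crank '{"linear":[[0,0,-0.04],[0,0,-0.08],[0,0,-0.12],[0,0,-0.15],[0,0,-0.15]],"delta_rot":[[0,0.034,0],[0,0.034,0],[0,0.034,0],[0,0.034,0],[0,0.034,0]],"fingers":[-1,-1,-1,-1,-1]}'
python3 -m crank '{"linear":[[0,0,-0.008],[0,0,-0.012],[0,0,-0.012]],"delta_rot":[[0,0,0],[0,0,0],[0,0,0]],"fingers":[-1,-1,-1]}'
python3 -m crank '{"linear":[[0,0,-0.006],[0,0,-0.008],[0,0,-0.008]],"delta_rot":[[0,0,0],[0,0,0],[0,0,0]],"fingers":[-1,-1,-1]}'
```

```text
clock: 11.05
position: [0.4604, 0.3286, 0.0647]
tool_rot: [-3.14, 0.001, 2.349]
force: [-0.1, 0.2, -1.5]
grip_width: 0.0352
finger_force: 50.4
clock: 11.35
position: [0.4611, 0.3291, 0.0632]
tool_rot: [3.141, 0.001, 2.349]
force: [0.2, 0.6, -1.0]
grip_width: 0.0351
finger_force: 50.4
clock: 11.65
position: [0.461, 0.329, 0.0611]
tool_rot: [3.142, 0.001, 2.349]
force: [-1.4, -0.1, -0.3]
grip_width: 0.0348
finger_force: 50.4
```

```bash
python3 -m crank '{"linear":[[0,0,-0.004],[0,0,-0.006],[0,0,-0.006]],"delta_rot":[[0,0,0],[0,0,0],[0,0,0]],"fingers":[-1,-1,-1]}'
python3 -m crank '{"linear":[[0,0,-0.004],[0,0,-0.006],[0,0,-0.006]],"delta_rot":[[0,0,0],[0,0,0],[0,0,0]],"fingers":[-1,-1,-1]}'
```

```text
clock: 11.95
position: [0.4611, 0.329, 0.0597]
tool_rot: [3.141, 0.001, 2.349]
force: [-0.9, -0.1, 1.9]
grip_width: 0.0352
finger_force: 50.6
clock: 12.25
position: [0.461, 0.3294, 0.0595]
tool_rot: [3.141, 0.002, 2.349]
force: [-6.7, -4.2, 30.0]
grip_width: 0.0349
finger_force: 52.9
```

```bash
python3 -m crank '{"linear":[[0,0,0.005],[0,0,0.005],[0,0,0.005]],"delta_rot":[[0,0,0],[0,0,0],[0,0,0]],"fingers":[-1,-1,-1]}'
python3 -m crank '{"linear":[[0,0,0],[0,0,0],[0,0,0],[0,0,0]],"delta_rot":[[0,0,0],[0,0,0],[0,0,0],[0,0,0]],"fingers":[0.3,0.3,0.3,0.3]}'
python3 -m crank '{"linear":[[0,0,0.03],[0,0,0.1],[0,0,0.25],[0,0,0.4],[0,0,0.55]],"delta_rot":[[0,0,0],[0,0,0],[0,0,0],[0,0,0],[0,0,0]],"fingers":[0.3,0.3,0.3,0.3,0.3]}'
```

```text
clock: 12.55
position: [0.4611, 0.3292, 0.0596]
tool_rot: [3.141, 0.001, 2.349]
force: [-2.4, -0.3, 8.7]
grip_width: 0.035
finger_force: 51.1
clock: 12.95
position: [0.461, 0.3289, 0.0592]
tool_rot: [-3.141, 0.001, 2.349]
force: [0.1, -0.1, -0.5]
grip_width: 0.0553
finger_force: 0.0
clock: 13.45
position: [0.4607, 0.3289, 0.1988]
tool_rot: [3.142, 0.001, 2.349]
force: [0.2, -0.6, -0.5]
grip_width: 0.0555
finger_force: 0.0
```

```bash
python3 -m crank '{"linear":[[0.005,-0.175,0],[0.01,-0.35,0],[0.015,-0.524,0],[0.02,-0.7,0],[0.026,-0.873,0]],"delta_rot":[[0,0,0.06],[0,0,0.12],[0,0,0.18],[0,0,0.24],[0,0,0.305]],"fingers":[0.3,0.3,0.3,0.3,0.3]}'
python3 -m crank '{"linear":[[0.005,-0.175,0],[0.01,-0.35,0],[0.015,-0.524,0],[0.02,-0.7,0],[0.026,-0.873,0]],"delta_rot":[[0,0,0.06],[0,0,0.12],[0,0,0.18],[0,0,0.24],[0,0,0.305]],"fingers":[0.3,0.3,0.3,0.3,0.3]}'
python3 - <<'E'
from h import *
o=observe();print(o['qpos'],o['position'],o['tool_rot'],o['force'])
s=frame("side",6);t=frame("top",6)
import pickle;pickle.dump((t,s),open("f1.pkl","wb"))
a=np.zeros((600,800,3),np.uint8);a[:,:400]=crop(t,137,200,50,75,8);a[:,400:]=crop(s,250,310,50,75,8)
cv2.imwrite("pics/c5.png",a)
for d in (0,.003):print(proj(t,[.461,.329,d+.0055]),proj(s,[.461,.329,d+.0055]))
print(proj(t,[.461,.329,.081]),proj(s,[.461,.329,.081]))
E
```

```text
clock: 13.95
position: [0.4673, 0.1089, 0.1974]
tool_rot: [3.141, 0.002, 2.51]
force: [1.2, -0.5, 0.4]
grip_width: 0.0553
finger_force: 0.0
clock: 14.45
position: [0.4738, -0.1094, 0.1975]
tool_rot: [-3.142, 0.002, 2.669]
force: [1.5, -0.1, -0.1]
grip_width: 0.0555
finger_force: 0.0
[ 0.57210826  0.42429002 -0.59930349  1.98759601  0.32385869  0.82186809
  0.88957572] [ 0.47378593 -0.10940709  0.19749507] [-3.14155450e+00  1.93595441e-03  2.66937164e+00] [ 1.50032574 -0.12228492 -0.06605238]
[[168.9388717  243.05169184]] [[289.11010701 361.01378642]]
[[168.69872248 242.978525  ]] [[289.16169015 360.35819856]]
[[162.57510071 241.11282638]] [[290.51272068 343.18748536]]
```

View pics/c5.png

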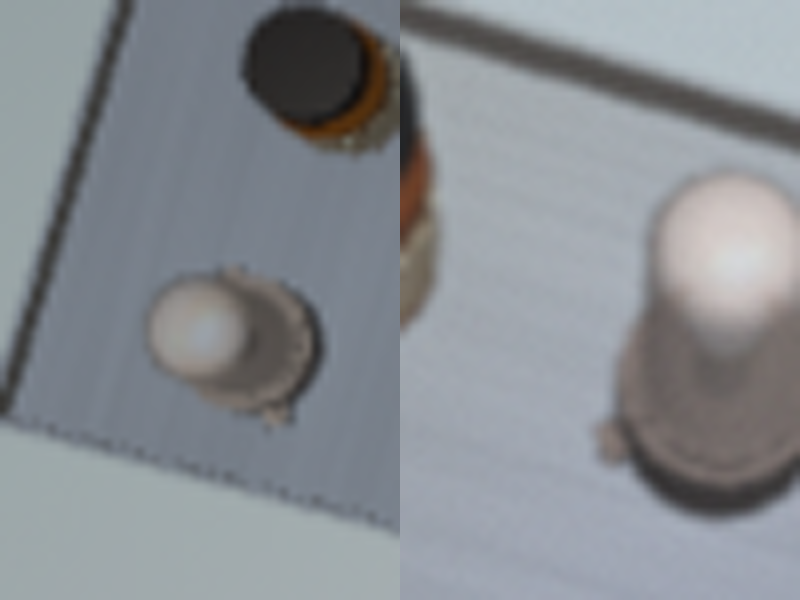

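Both crops show the finished tube standing upright. In the top view its dome is at (161,241) and its lugs at (171.3,251.4) and (166.2,233.3). The bottle is untouched. Next I'll look closely at the waiting tube's lugs.

Run:
```python
from h import *
import pickle
t,s=pickle.load(open("f1.pkl","rb"));t0,s0=pickle.load(open("f0.pkl","rb"))
l1=onz(t,(171.3,251.4),.0085);l2=onz(t,(166.2,233.3),.0085);d=l2-l1;print((l1+l2)/2,np.degrees(np.arctan2(d[1],d[0])),np.linalg.norm(d))
a=np.zeros((600,800,3),np.uint8)
a[:400,:400]=crop(t,390,215,40,40,10);a[:400,400:]=crop(t0,390,215,40,40,10);a[400:,:400]=crop(s,270,130,40,20,10);a[400:,400:]=crop(s0,270,130,40,20,10)
cv2.imwrite("pics/c6.png",a)
# predicted rack-tube lug pixels for angles
for ang in (17,22,27,32):
    v=.0285*np.array([np.cos(np.radians(ang)),np.sin(np.radians(ang)),0])
    c=np.array([.480,-.3255,.0095]);print(ang,((proj(t,c+v)-[390,215]+.45)*10).round(),((proj(t,c-v)-[390,215]+.45)*10).round(),"side",((proj(s,c+v)-[270,130]+.45)*10).round(),((proj(s,c-v)-[270,130]+.45)*10).round())
```

```text
[0.46279035 0.32891499 0.0085    ] 17.01187884151197 0.052492634204673545
17 [[123. 119.]] [[188. 316.]] side [[108. 124.]] [[292.  97.]]
22 [[115. 122.]] [[197. 313.]] side [[110. 129.]] [[289.  92.]]
27 [[107. 126.]] [[205. 309.]] side [[113. 133.]] [[286.  87.]]
32 [[ 99. 130.]] [[212. 305.]] side [[117. 138.]] [[282.  83.]]
```

View pics/c6.png

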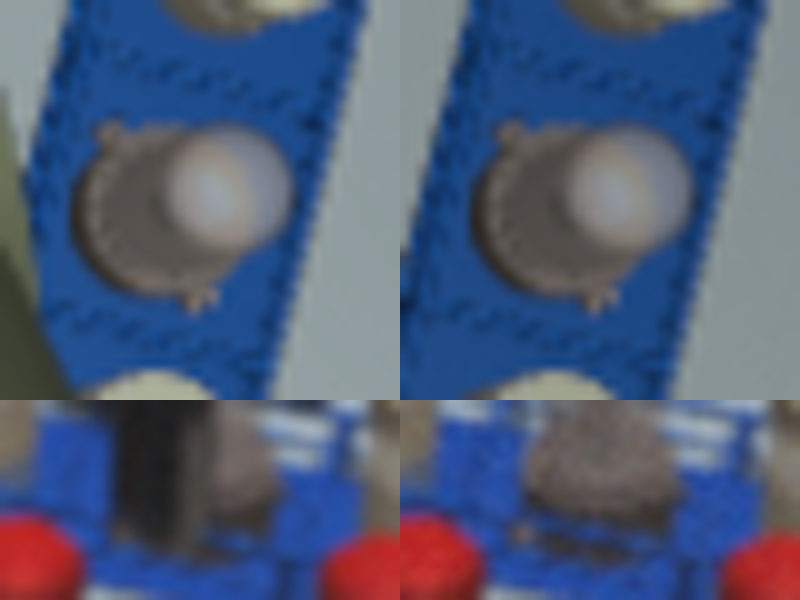

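The crops show the waiting tube's lugs at 10x-crop (110,132) and (202,297), which is a lug angle of about 28°. The tube is centred near (0.480,-0.3255).

```bash
python3 -m crank '{"linear":[[0.005,-0.173,0],[0.01,-0.35,0],[0.015,-0.52,0],[0.02,-0.69,0],[0.024,-0.865,0]],"delta_rot":[[0,0,0.07],[0,0,0.14],[0,0,0.21],[0,0,0.28],[0,0,0.336]],"fingers":[0.3,0.3,0.3,0.3,0.3]}'
python3 -m crank '{"linear":[[0,0,0],[0,0,-0.06],[0,0,-0.12],[0,0,-0.18],[0,0,-0.2]],"delta_rot":[[0,0,0],[0,0,0],[0,0,0],[0,0,0],[0,0,0]],"fingers":[0.3,0.3,0.3,0.3,0.3]}'
python3 st.py
```

```text
clock: 15.55
position: [0.48, -0.3252, 0.1969]
tool_rot: [3.142, 0.001, 2.846]
force: [1.0, 0.5, -0.3]
grip_width: 0.0552
finger_force: 0.0
clock: 16.05
position: [0.4795, -0.3225, 0.1446]
tool_rot: [3.141, -0.001, 2.846]
force: [0.2, 0.0, 0.3]
grip_width: 0.0556
finger_force: 0.0
clk 16.05 q [ 0.872  0.629 -0.546  1.795  0.422  0.838  1.397] 
p [ 0.4795 -0.3225  0.1446] coup xyz mm [ -31.  -335.4   69.3]
tilt err deg: along ex,ey [-28.71   0.06] tooly ang 85.4
F coup [0.3 0.  0.2] world [0.2 0.  0.3] M coup [-0.06 -0.04  0.04] w 0.0556 ff 0.0
```

```bash
python3 -m crank '{"linear":[[0,0,-0.06],[0,0,-0.12],[0,0,-0.2],[0,0,-0.27],[0,0,-0.33]],"delta_rot":[[0,0,0],[0,0,0],[0,0,0],[0,0,0],[0,0,0]],"fingers":[0.3,0.3,0.3,0.3,0.3]}'
python3 -m crank '{"linear":[[0,0,0],[0,0,0]],"delta_rot":[[0,0,0],[0,0,0]],"fingers":[0.3,0.3]}'
```

```text
clock: 16.55
position: [0.4798, -0.3235, 0.0627]
tool_rot: [3.141, 0.0, 2.844]
force: [0.0, 0.6, 0.7]
grip_width: 0.0554
finger_force: 0.0
clock: 16.75
position: [0.4802, -0.3236, 0.0643]
tool_rot: [3.141, 0.001, 2.844]
force: [0.3, -0.1, 0.3]
grip_width: 0.0557
finger_force: 0.0
```

Correct by about -2 mm in y and -4 mm in z, then grip gently before firming up.

```bash
python3 -m crank '{"linear":[[0,-0.008,-0.014],[0,-0.008,-0.014],[0,-0.008,-0.014]],"delta_rot":[[0,0,0],[0,0,0],[0,0,0]],"fingers":[0.3,0.3,0.3]}'
python3 -m crank '{"linear":[[0,0,0],[0,0,0],[0,0,0],[0,0,0]],"delta_rot":[[0,0,0],[0,0,0],[0,0,0],[0,0,0]],"fingers":[-1,-1,-1,-1]}' 25
python3 -m crank '{"linear":[[0,0,0],[0,0,0]],"delta_rot":[[0,0,0],[0,0,0]],"fingers":[-1,-1]}' 50
python3 st.py
```

```text
clock: 17.05
position: [0.4801, -0.326, 0.0612]
tool_rot: [-3.141, 0.002, 2.844]
force: [-1.3, 0.0, 0.3]
grip_width: 0.0555
finger_force: 0.0
clock: 17.45
position: [0.4802, -0.3259, 0.0611]
tool_rot: [-3.141, 0.002, 2.844]
force: [-0.5, -0.4, 6.5]
grip_width: 0.0354
finger_force: 25.4
clock: 17.65
position: [0.4802, -0.3259, 0.0612]
tool_rot: [-3.141, 0.002, 2.844]
force: [-2.2, 0.6, 8.1]
grip_width: 0.0348
finger_force: 48.9
clk 17.65 q [ 0.825  0.748 -0.476  1.83   0.514  0.687  1.326] 
p [ 0.4802 -0.3259  0.0612] coup xyz mm [ -71.5 -338.6   -3.6]
tilt err deg: along ex,ey [-2.856e+01 -2.000e-02] tooly ang 85.36
F coup [2.1 0.1 8.2] world [-2.2  0.6  8.1] M coup [-0.15  0.35  0.1 ] w 0.0348 ff 48.93117070198059
```

```bash
python3 -m crank '{"linear":[[0,0,0.03],[0,0,0.15],[0,0,0.3],[0,0,0.45],[0,0,0.6]],"delta_rot":[[0,0,0],[0,0,0],[0,0,0],[0,0,0],[0,0,0]],"fingers":[-1,-1,-1,-1,-1]}'
python3 -m crank '{"linear":[[0.025,0.133,0.02],[0.05,0.266,0.04],[0.075,0.4,0.06],[0.1,0.53,0.08],[0.126,0.665,0.08]],"delta_rot":[[0,0,-0.14],[0,0,-0.28],[0,0,-0.42],[0,0,-0.56],[0,0,-0.693]],"fingers":[-1,-1,-1,-1,-1]}'
python3 -m crank '{"linear":[[0.025,0.133,0],[0.05,0.266,0],[0.075,0.4,0],[0.1,0.53,0],[0.126,0.665,0]],"delta_rot":[[0,0,-0.14],[0,0,-0.28],[0,0,-0.42],[0,0,-0.56],[0,0,-0.693]],"fingers":[-1,-1,-1,-1,-1]}'
python3 st.py
```

```text
clock: 18.15
position: [0.4798, -0.3254, 0.2126]
tool_rot: [3.141, 0.001, 2.844]
force: [-0.3, -0.7, -1.4]
grip_width: 0.0348
finger_force: 50.1
clock: 18.65
position: [0.5117, -0.1583, 0.2318]
tool_rot: [3.141, 0.002, 2.478]
force: [0.4, -0.1, -1.7]
grip_width: 0.035
finger_force: 50.1
clock: 19.15
position: [0.5429, 0.008, 0.2312]
tool_rot: [-3.142, 0.001, 2.115]
force: [1.7, -0.1, -0.1]
grip_width: 0.0348
finger_force: 50.1
clk 19.15 q [ 0.247  0.448 -0.499  1.818  0.261  0.941  0.179] 
p [0.5429 0.008  0.2312] coup xyz mm [  8.1   1.1 146.7]
tilt err deg: along ex,ey [-28.61  -0.05] tooly ang 47.0
F coup [ 1.4  0.2 -0.9] world [ 1.7 -0.1 -0.1] M coup [ 0.   -0.02 -0.  ] w 0.0348 ff 50.05687773227692
```

```bash
python3 -m crank '{"linear":[[0,0,0],[0,0,0],[0,0,0],[0,0,0],[0,0,0]],"delta_rot":[[-0.04,-0.2,0],[-0.08,-0.4,0],[-0.12,-0.6,0],[-0.16,-0.8,0],[-0.203,-0.979,0]],"fingers":[-1,-1,-1,-1,-1]}'
python3 -m crank '{"linear":[[0,0,0],[0,0,0],[0,0,0]],"delta_rot":[[0,0,0],[0,0,0],[0,0,0]],"fingers":[-1,-1,-1]}'
python3 st.py
python3 - <<'E'
from h import *
s=frame("side",6)
cv2.imwrite("pics/c7.png",crop(s,190,125,80,75,8))
o=observe();M=R.from_euler('xyz',o['tool_rot']).as_matrix();p=o['position']
c=p+M[:,2]*(.0572-.0055)
for ph in (-50,-47,-44,-41,-38):  # lug dir = tool y rotated by ph about -toolz
    a=R.from_rotvec(-M[:,2]*np.radians(ph)).apply(M[:,1])*.0285
    print(ph,((proj(s,np.array([c+a,c-a,c]))-[190,125]+.44)*8).round().tolist())
E
```

```text
clock: 19.65
position: [0.5429, 0.005, 0.2312]
tool_rot: [2.766, 0.335, 2.052]
force: [2.0, -1.1, -1.0]
grip_width: 0.035
finger_force: 50.3
clock: 19.95
position: [0.5446, 0.0047, 0.2311]
tool_rot: [2.77, 0.334, 2.052]
force: [0.2, 0.2, -1.8]
grip_width: 0.0349
finger_force: 50.3
clk 19.95 q [-0.055  0.262 -0.216  2.2    0.878  0.356 -0.489] 
p [0.5446 0.0047 0.2311] coup xyz mm [ 10.1  -1.8 145.4]
tilt err deg: along ex,ey [-1.68 -0.4 ] tooly ang 43.0
F coup [-0.8  0.2 -1.7] world [ 0.2  0.2 -1.8] M coup [0.01 0.62 0.01] w 0.0349 ff 50.275326669216156
-50 [[356.0, 262.0], [535.0, 391.0], [446.0, 326.0]]
-47 [[354.0, 265.0], [537.0, 387.0], [446.0, 326.0]]
-44 [[352.0, 269.0], [539.0, 384.0], [446.0, 326.0]]
-41 [[350.0, 272.0], [541.0, 380.0], [446.0, 326.0]]
-38 [[348.0, 276.0], [542.0, 376.0], [446.0, 326.0]]
```

View pics/c7.png

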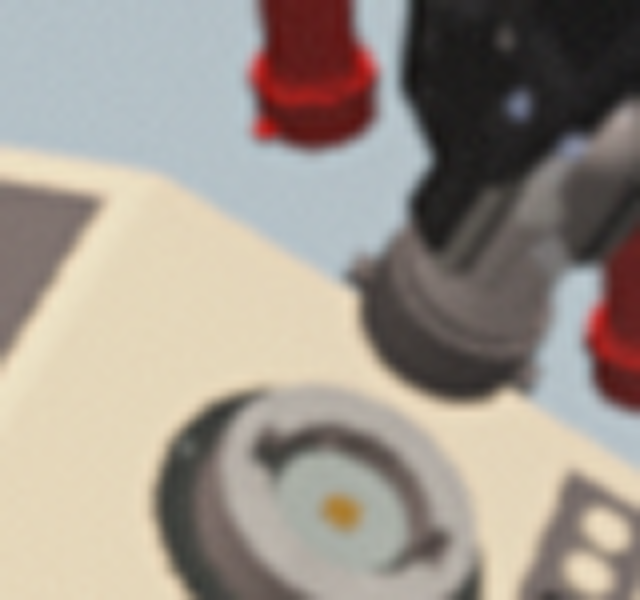

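The crop shows the held tube's lugs at (362,270) and (530,377), and the empty coupling's notches at (267,446) and (433,545). The lug and notch directions agree to about 2°. The tube now needs centring on the axis.

```bash
python3 -m crank '{"linear":[[-0.017,0.008,-0.01],[-0.034,0.015,-0.021],[-0.034,0.015,-0.021],[-0.034,0.015,-0.021]],"delta_rot":[[-0.014,-0.026,0.015],[-0.027,-0.052,0.029],[-0.027,-0.052,0.029],[-0.027,-0.052,0.029]],"fingers":[-1,-1,-1,-1]}'
cat >> st.py <<'E'
def cmd(dx=0,dy=0,dz=0): return np.round((ex*dx+ey*dy+ax*dz)/250,4)
E
python3 - <<'E'
from st import *
import pickle
t,s=pickle.load(open("f1.pkl","rb"))
for k in(.021,.0194): print(((proj(s,np.array([O+ax*k,O+ax*k+ex*.028,O+ax*k-ex*.028]))-[190,125]+.44)*8).round().tolist())
h=v@ax*1e3; print(cmd(-.5-v@ex*1e3,.2-v@ey*1e3,82-h),cmd(0,0,-5),cmd(1,0,0),cmd(0,1,0))
E
```

```text
clock: 20.65
position: [0.5358, 0.0086, 0.2257]
tool_rot: [2.751, 0.36, 2.061]
force: [0.2, -0.4, -0.2]
grip_width: 0.0351
finger_force: 50.3
clk 20.65 q [-0.133  0.254 -0.152  2.249  1.043  0.32  -0.662] 
p [0.5358 0.0086 0.2257] coup xyz mm [ -0.9   0.3 145.5]
tilt err deg: along ex,ey [ 0.06 -0.39] tooly ang 44.0
F coup [ 0.1 -0.4 -0.3] world [ 0.2 -0.4 -0.2] M coup [-0.03  0.65  0.01] w 0.0351 ff 50.26929706335068
[[354.0, 499.0], [267.0, 446.0], [441.0, 551.0]]
[[352.0, 502.0], [265.0, 449.0], [438.0, 554.0]]
[ 0.1255 -0.0262 -0.2192] [ 0.0098 -0.002  -0.0173] [ 0.0034 -0.0007  0.002 ] [0.0008 0.0039 0.    ]
```

```bash
python3 -m crank '{"linear":[[0.025,-0.005,-0.044],[0.05,-0.01,-0.088],[0.075,-0.016,-0.132],[0.1,-0.021,-0.175],[0.126,-0.026,-0.219]],"delta_rot":[[0,0,0],[0,0,0],[0,0,0],[0,0,0],[0,0,0]],"fingers":[-1,-1,-1,-1,-1]}'
python3 -m crank '{"linear":[[0,0,0],[0,0,0]],"delta_rot":[[0,0,0],[0,0,0]],"fingers":[-1,-1]}'
python3 st.py
python3 -m crank '{"linear":[[0.005,-0.001,-0.009],[0.01,-0.002,-0.017],[0.01,-0.002,-0.017]],"delta_rot":[[0,0,0],[0,0,0],[0,0,0]],"fingers":[-1,-1,-1]}'
python3 st.py
```

```text
clock: 21.15
position: [0.5679, 0.0018, 0.1706]
tool_rot: [2.75, 0.36, 2.06]
force: [-0.4, 0.7, -0.5]
grip_width: 0.0347
finger_force: 50.3
clock: 21.35
position: [0.5672, 0.0018, 0.171]
tool_rot: [2.751, 0.36, 2.06]
force: [0.0, -0.8, -1.5]
grip_width: 0.0344
finger_force: 50.3
clk 21.35 q [-0.198  0.403 -0.036  2.23   1.457  0.233 -1.063] 
p [0.5672 0.0018 0.171 ] coup xyz mm [-0.4 -0.  82. ]
tilt err deg: along ex,ey [ 0.07 -0.41] tooly ang 43.97
F coup [-0.5 -0.8 -1.4] world [ 0.  -0.8 -1.5] M coup [ 0.02  0.61 -0.  ] w 0.0344 ff 50.27293682098389
clock: 21.65
position: [0.5697, 0.0015, 0.1666]
tool_rot: [2.75, 0.36, 2.061]
force: [-0.3, -0.1, -1.4]
grip_width: 0.0346
finger_force: 50.3
clk 21.65 q [-0.196  0.415 -0.036  2.227  1.501  0.232 -1.105] 
p [0.5697 0.0015 0.1666] coup xyz mm [-0.3  0.1 77. ]
tilt err deg: along ex,ey [ 0.1  -0.39] tooly ang 43.98
F coup [-0.9 -0.1 -1.1] world [-0.3 -0.1 -1.4] M coup [ 0.01  0.67 -0.04] w 0.0346 ff 50.272837579250336
```

Now in 2 mm steps, watching the force.

```bash
for i in 1; do
python3 -m crank '{"linear":[[0.004,-0.001,-0.007],[0.004,-0.001,-0.007]],"delta_rot":[[0,0,0],[0,0,0]],"fingers":[-1,-1]}' | grep -E "force|posit"
python3 -m crank '{"linear":[[0.004,-0.001,-0.007],[0.004,-0.001,-0.007]],"delta_rot":[[0,0,0],[0,0,0]],"fingers":[-1,-1]}'| grep -E "force|posit"
done; python3 st.py
```

```text
position: [0.5706, 0.0012, 0.1647]
force: [1.1, 0.9, -1.1]
finger_force: 50.3
position: [0.5716, 0.001, 0.1629]
force: [1.1, 0.0, -1.4]
finger_force: 50.3
clk 22.05 q [-0.192  0.425 -0.039  2.225  1.533  0.231 -1.136] 
p [0.5716 0.001  0.1629] coup xyz mm [-0.5  0.  72.8]
tilt err deg: along ex,ey [ 0.08 -0.39] tooly ang 43.99
F coup [ 0.2  0.3 -1.8] world [ 1.1  0.  -1.4] M coup [0.02 0.64 0.01] w 0.0349 ff 50.27331858873367
```

```bash
python3 -m crank '{"linear":[[0.004,-0.001,-0.007],[0.004,-0.001,-0.007]],"delta_rot":[[0,0,0],[0,0,0]],"fingers":[-1,-1]}' | grep -E "force|posit"
python3 -m crank '{"linear":[[0.004,-0.001,-0.007],[0.004,-0.001,-0.007]],"delta_rot":[[0,0,0],[0,0,0]],"fingers":[-1,-1]}'| grep -E "force|posit"
python3 st.py
```

```text
position: [0.5727, 0.0007, 0.1611]
force: [-0.2, 0.8, -1.8]
finger_force: 50.3
position: [0.5737, 0.0005, 0.1594]
force: [-2.4, 0.8, 3.0]
finger_force: 50.6
clk 22.45 q [-0.186  0.434 -0.043  2.222  1.565  0.232 -1.165] 
p [5.737e-01 5.000e-04 1.594e-01] coup xyz mm [-0.4 -0.1 68.8]
tilt err deg: along ex,ey [ 0.09 -0.39] tooly ang 43.99
F coup [-0.6  0.3  3.8] world [-2.4  0.8  3. ] M coup [-0.04  0.66  0.03] w 0.0349 ff 50.564061999320984
```

```bash
python3 -m crank '{"linear":[[0.004,-0.001,-0.008],[0.009,-0.002,-0.016],[0.009,-0.002,-0.016]],"delta_rot":[[0,0,0],[0,0,0],[0,0,0]],"fingers":[-1,-1,-1]}' | grep -E "force|posit"
python3 -m crank '{"linear":[[0.004,-0.001,-0.008],[0.009,-0.002,-0.016],[0.009,-0.002,-0.016]],"delta_rot":[[0,0,0],[0,0,0],[0,0,0]],"fingers":[-1,-1,-1]}' | grep -E "force|posit"
python3 st.py
```

```text
position: [0.576, 0.0, 0.1554]
force: [-2.7, 0.9, 4.6]
finger_force: 50.7
position: [0.5782, -0.0004, 0.1515]
force: [-5.1, 1.6, 6.9]
finger_force: 50.9
clk 23.05 q [-0.17   0.456 -0.058  2.216  1.632  0.238 -1.228] 
p [ 5.782e-01 -4.000e-04  1.515e-01] coup xyz mm [-0.4 -0.  59.5]
tilt err deg: along ex,ey [ 0.09 -0.38] tooly ang 43.99
F coup [-1.2  0.5  8.7] world [-5.1  1.6  6.9] M coup [-0.    0.65  0.01] w 0.0347 ff 50.87007522583008
```

Seated at turning depth with only the spring pushing back. Now twist clockwise.

```bash
python3 -m crank '{"linear":[[0,0,0],[0,0,0],[0,0,0],[0,0,0]],"delta_rot":[[0.08,-0.017,-0.144],[0.16,-0.034,-0.289],[0.24,-0.05,-0.433],[0.24,-0.05,-0.433]],"fingers":[-1,-1,-1,-1]}' >/dev/null
python3 st.py
python3 -m crank '{"linear":[[0,0,0],[0,0,0],[0,0,0],[0,0,0],[0,0,0]],"delta_rot":[[0.1,-0.02,-0.18],[0.2,-0.041,-0.36],[0.3,-0.062,-0.54],[0.408,-0.084,-0.722],[0.408,-0.084,-0.722]],"fingers":[-1,-1,-1,-1,-1]}' >/dev/null
python3 st.py
```

```text
clk 23.45 q [-0.139  0.456 -0.098  2.212  1.603  0.257 -1.46 ] 
p [ 5.781e-01 -5.000e-04  1.516e-01] coup xyz mm [-0.4 -0.2 59.7]
tilt err deg: along ex,ey [-0.02 -0.52] tooly ang 28.85
F coup [ 0.2 -0.6  8.2] world [-3.9  0.2  7.2] M coup [-0.04  0.85 -0.06] w 0.035 ff 50.87722063064575
clk 23.95 q [-0.094  0.456 -0.152  2.207  1.573  0.277 -1.859] 
p [ 5.781e-01 -5.000e-04  1.517e-01] coup xyz mm [-0.4 -0.1 59.7]
tilt err deg: along ex,ey [-0.25 -0.45] tooly ang 3.79
F coup [-0.8 -0.8  8. ] world [-4.8  0.2  6.5] M coup [ 0.13  0.64 -0.05] w 0.0352 ff 50.89073181152344
```

```bash
python3 -m crank '{"linear":[[0,0,0],[0,0,0],[0,0,0]],"delta_rot":[[0.09,-0.018,-0.159],[0.18,-0.037,-0.318],[0.18,-0.037,-0.318]],"fingers":[-1,-1,-1]}' >/dev/null
python3 st.py
python3 -m crank '{"linear":[[0,0,0],[0,0,0],[0,0,0]],"delta_rot":[[0.016,-0.003,-0.029],[0.033,-0.007,-0.058],[0.033,-0.007,-0.058]],"fingers":[-1,-1,-1]}' >/dev/null
python3 st.py
```

```text
clk 24.25 q [-0.076  0.457 -0.173  2.206  1.564  0.284 -2.038] 
p [ 5.782e-01 -4.000e-04  1.517e-01] coup xyz mm [-0.2  0.  59.7]
tilt err deg: along ex,ey [-0.33 -0.39] tooly ang -7.18
F coup [-0.3 -0.2  7.5] world [-4.   0.7  6.3] M coup [ 0.14  0.52 -0.01] w 0.0346 ff 50.929521918296814
clk 24.55 q [-0.073  0.457 -0.177  2.205  1.564  0.286 -2.069] 
p [ 5.786e-01 -2.000e-04  1.520e-01] coup xyz mm [ 0.1  0.2 59.8]
tilt err deg: along ex,ey [-0.3  -0.35] tooly ang -8.99
F coup [1.8 0.3 7.4] world [-2.1  0.7  7.2] M coup [0.27 0.18 0.22] w 0.0348 ff 50.90493768453598
```

```bash
python3 -m crank '{"linear":[[0,0,0],[0,0,0],[0,0,0]],"delta_rot":[[0.016,-0.003,-0.029],[0.016,-0.003,-0.029],[0.016,-0.003,-0.029]],"fingers":[-1,-1,-1]}' >/dev/null
python3 st.py
```

```text
clk 24.85 q [-0.072  0.457 -0.178  2.204  1.562  0.286 -2.084] 
p [ 5.788e-01 -2.000e-04  1.521e-01] coup xyz mm [ 0.4  0.3 59.8]
tilt err deg: along ex,ey [-0.29 -0.35] tooly ang -9.96
F coup [2.5 0.7 6.2] world [-0.8  0.9  6.6] M coup [ 0.39 -0.29  0.2 ] w 0.0347 ff 50.923536121845245
```

```bash
python3 -m crank '{"linear":[[0,0,0],[0,0,0],[0,0,0]],"delta_rot":[[0.016,-0.003,-0.029],[0.02,-0.004,-0.036],[0.02,-0.004,-0.036]],"fingers":[-1,-1,-1]}' >/dev/null
python3 st.py
```

```text
clk 25.15 q [-0.07   0.457 -0.18   2.204  1.561  0.287 -2.104] 
p [ 5.791e-01 -1.000e-04  1.523e-01] coup xyz mm [ 0.7  0.5 59.9]
tilt err deg: along ex,ey [-0.28 -0.34] tooly ang -11.19
F coup [4.3 1.6 6.1] world [1.  1.4 7.5] M coup [ 0.48 -0.62  0.38] w 0.0347 ff 50.920136868953705
```

```bash
python3 -m crank '{"linear":[[-0.005,0.001,0.009],[-0.0105,0.0022,0.0185],[-0.0105,0.0022,0.0185]],"delta_rot":[[0,0,0],[0,0,0],[0,0,0]],"fingers":[-1,-1,-1]}' >/dev/null
python3 st.py
```

```text
clk 25.45 q [-0.075  0.444 -0.178  2.207  1.528  0.286 -2.073] 
p [0.5764 0.0006 0.1572] coup xyz mm [ 0.7  0.6 65.5]
tilt err deg: along ex,ey [-0.27 -0.33] tooly ang -11.18
F coup [ 4.   1.9 10.8] world [-1.5  2.3 11.3] M coup [ 0.39 -0.57  0.44] w 0.0348 ff 51.63694471120834
```

```bash
python3 -m crank '{"linear":[[0,0,0],[0,0,0]],"delta_rot":[[0,0,0],[0,0,0]],"fingers":[-1,-1]}' >/dev/null
python3 st.py
python3 -m crank '{"linear":[[-0.001,0.0003,0.0024],[-0.001,0.0003,0.0024]],"delta_rot":[[0,0,0],[0,0,0]],"fingers":[-1,-1]}' >/dev/null
python3 st.py
```

```text
clk 25.65 q [-0.075  0.444 -0.178  2.207  1.528  0.286 -2.074] 
p [0.5764 0.0007 0.1571] coup xyz mm [ 0.7  0.7 65.5]
tilt err deg: along ex,ey [-0.27 -0.33] tooly ang -11.17
F coup [ 4.3  1.3 11.1] world [-1.5  1.6 11.8] M coup [ 0.43 -0.68  0.44] w 0.0351 ff 51.644219756126404
clk 25.85 q [-0.075  0.443 -0.177  2.207  1.523  0.286 -2.069] 
p [5.761e-01 5.000e-04 1.575e-01] coup xyz mm [ 0.7  0.5 65.8]
tilt err deg: along ex,ey [-0.3  -0.35] tooly ang -11.19
F coup [4.8 1.9 0.3] world [4.3 1.1 2.7] M coup [ 0.64 -0.86  0.4 ] w 0.035 ff 50.74181824922562
```

```bash
python3 -m crank '{"linear":[[-0.0026,-0.0007,-0.0014],[-0.0026,-0.0007,-0.0014]],"delta_rot":[[-0.012,0.002,0.022],[-0.012,0.002,0.022]],"fingers":[-1,-1]}' >/dev/null
python3 st.py
python3 -m crank '{"linear":[[0,0,0],[0,0,0],[0,0,0],[0,0,0],[0,0,0]],"delta_rot":[[0,0,0],[0,0,0],[0,0,0],[0,0,0],[0,0,0]],"fingers":[-0.1,0.3,0.6,0.6,0.6]}' 
python3 st.py
```

```text
clk 26.05 q [-0.075  0.443 -0.177  2.209  1.532  0.285 -2.064] 
p [5.758e-01 4.000e-04 1.573e-01] coup xyz mm [ 0.4  0.3 65.9]
tilt err deg: along ex,ey [-0.24 -0.33] tooly ang -10.42
F coup [7.4 3.3 0.5] world [6.7 2.  4.1] M coup [ 0.75 -1.41  0.2 ] w 0.0351 ff 51.04401469230652
clock: 26.55
position: [0.5744, -0.0001, 0.1563]
tool_rot: [2.631, -0.084, 1.204]
force: [-0.6, 0.4, 0.9]
grip_width: 0.0687
finger_force: 0.0
clk 26.55 q [-0.075  0.444 -0.177  2.211  1.531  0.285 -2.065] 
p [ 5.744e-01 -1.000e-04  1.563e-01] coup xyz mm [-1.2 -0.5 65.6]
tilt err deg: along ex,ey [-0.38 -0.39] tooly ang -10.46
F coup [-0.1  0.3  1.1] world [-0.6  0.4  0.9] M coup [-0.04  0.49  0.  ] w 0.0687 ff 0.0
```

Released. Withdraw along the axis, then back away and look.

```bash
python3 -m crank '{"linear":[[-0.04,0.008,0.07],[-0.08,0.016,0.14],[-0.12,0.024,0.21],[-0.16,0.033,0.28],[-0.2,0.041,0.35]],"delta_rot":[[0,0,0],[0,0,0],[0,0,0],[0,0,0],[0,0,0]],"fingers":[0.6,0.6,0.6,0.6,0.6]}' 
python3 -m crank '{"linear":[[-0.1,0.1,0.1],[-0.2,0.3,0.2],[-0.2,0.5,0.2],[-0.2,0.65,0.2],[-0.2,0.8,0.2]],"delta_rot":[[0,0.2,0],[0,0.4,0],[0,0.6,0],[0,0.8,0],[0,1,0]],"fingers":[0.6,0.6,0.6,0.6,0.6]}'
python3 - <<'E'
from h import *
s=frame("side",4);t=frame("top",4)
a=np.zeros((600,800,3),np.uint8);a[:420,:560]=s["image"][:,:,::-1];a[:360,560:]=crop(s,195,135,60,90,4);a[420:600,:540]=cv2.resize(t["image"][160:300,130:440,::-1],(540,180)) ;a[360:600,560:]=crop(t,262,155,60,60,4)
cv2.imwrite("pics/c8.png",a)
E
```

```text
clock: 27.05
position: [0.5239, 0.0104, 0.2445]
tool_rot: [2.631, -0.084, 1.205]
force: [0.6, -1.0, 0.6]
grip_width: 0.0683
finger_force: 0.0
clock: 27.55
position: [0.4747, 0.1997, 0.295]
tool_rot: [3.122, 0.107, 1.209]
force: [1.0, -1.3, 0.2]
grip_width: 0.068
finger_force: 0.0
```

View pics/c8.png

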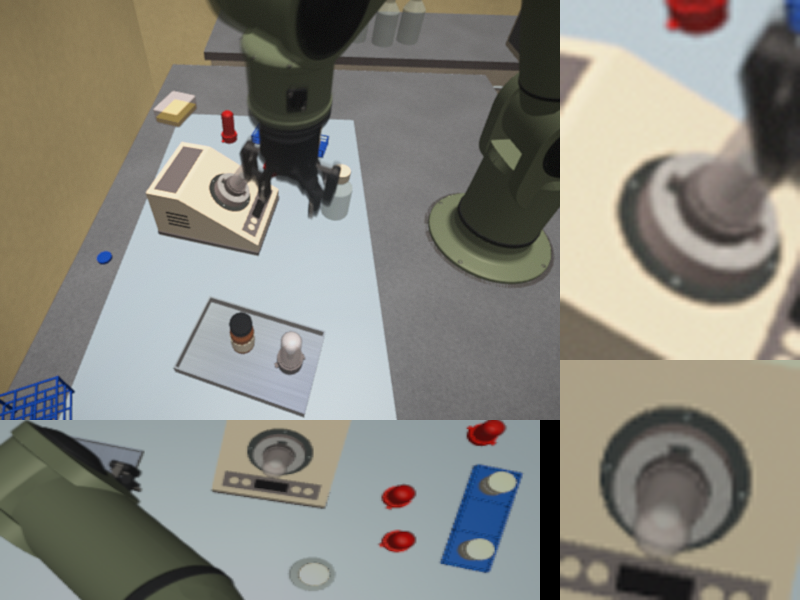

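The picture shows the new tube locked in the coupling at (240,180), with both notches empty just as with the first tube. The finished tube stands upright in the tray at (290,350), and the jars and bottles stand where they were. Handing in.

```bash
python3 -c "
from workcell import bot
print(bot.job_done())"
```

```text
the job is handed in; nothing more can be done
None
```

The job is handed in at about 28 s: the finished tube stands upright in the tray, the waiting tube is locked in its detent, and the last pictures show the jars and bottles still standing; the set-down briefly pressed the first tube on the tray floor with about 30 N.

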